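# Cull the short-necked flask, then hold a good one down on the touch mixer

### The job

One of the four flasks on the mat has too short a neck: take it out and set it down upright in the steel reject tray (do not drop it), and let go of it. Then take any one of the three long-necked flasks, seat it upright in the sprung ring cradle of the mixer and press it down until the spring is nearly at its stop; finish while still holding it pressed there. Leave the other two flasks and everything else standing where they are.

Things in the scene. Friction and masses are not known exactly. Their poses are not given: they have to be found in the camera images.
- flask_short: the odd flask: amber glass round-bellied flask, 130 g, origin at the centre of its flat foot (z up along the neck). Foot 40 mm across; ball-shaped belly 64 mm in diameter centred 25 mm above the foot; straight neck 22 mm in diameter from 55 mm up to 90 mm above the foot; white stopper (fixed on) 26 mm in diameter and 12 mm tall on top, total height 102 mm. Rotationally symmetric, bottom-heavy. Starts standing on the mat.
- flask_a: a good flask, like the other two: amber glass round-bellied flask, 130 g, origin at the centre of its flat foot (z up along the neck). Foot 40 mm across; ball-shaped belly 64 mm in diameter centred 25 mm above the foot; straight neck 22 mm in diameter from 55 mm up to 125 mm above the foot; white stopper (fixed on) 26 mm in diameter and 12 mm tall on top, total height 137 mm. Rotationally symmetric, bottom-heavy. Starts standing on the mat.
- flask_b: a good flask, like the other two: amber glass round-bellied flask, 130 g, origin at the centre of its flat foot (z up along the neck). Foot 40 mm across; ball-shaped belly 64 mm in diameter centred 25 mm above the foot; straight neck 22 mm in diameter from 55 mm up to 125 mm above the foot; white stopper (fixed on) 26 mm in diameter and 12 mm tall on top, total height 137 mm. Rotationally symmetric, bottom-heavy. Starts standing on the mat.
- flask_c: a good flask, like the other two: amber glass round-bellied flask, 130 g, origin at the centre of its flat foot (z up along the neck). Foot 40 mm across; ball-shaped belly 64 mm in diameter centred 25 mm above the foot; straight neck 22 mm in diameter from 55 mm up to 125 mm above the foot; white stopper (fixed on) 26 mm in diameter and 12 mm tall on top, total height 137 mm. Rotationally symmetric, bottom-heavy. Starts standing on the mat.
- mat: fixed black rubber mat, 200 x 200 mm, 4 mm thick, origin at the centre of its underside. The four flasks stand on it in a rough square, 110 mm apart (each up to 6 mm off); which flask stands where varies.
- reject_tray: fixed empty steel tray, 150 mm (its x) by 130 mm (its y), 30 mm high, walls and floor 4 mm thick; origin at the centre of its underside, so the floor inside is 4 mm above the origin.
- mixer: fixed grey touch mixer: a box 140 mm (its x) by 120 mm (its y), 70 mm high, two black knobs on its -x face (not used); origin at the centre of its underside. The sprung cradle rises from the middle of its top. The mixer and the reject tray swap places in some starts.
- cradle_ring (a point): centre of the lower edge of the black ring cradle, moving with it; 105 mm above the mixer's underside while up. The ring is a funnel, open below, 22 mm high, inside diameter 48 mm at the bottom and 76 mm at the top (outer 84 mm). A flask seated upright in it has its foot about 3 mm below this point.
- cradle (a joint): how far the ring cradle is pressed straight down, m: 0 up, 0.018 at its stop. A spring pushes it up: about 3 N to start moving, 14 N at the stop; a flask's weight alone does not move it.
- bottle: bystander: white bottle with red cap, 60 mm across, 130 mm tall, origin under its centre.
- beaker: bystander: clear plastic beaker, 68 mm across, 70 mm tall, origin under its centre.
- tip_box: bystander: blue box of pipette tips, 90 x 70 mm, 51 mm tall, origin under its centre.
Mind the look-alikes: they are no part of the job. What is shaped like the flask_a but purple is not meant.

How it is judged (in metres and radians):
On the way, in this order (a step that is already met when the one before it is completed fails the run):
1. the short-necked flask is brought upright to the floor of the reject tray (foot within 13 mm of it), still in the fingers (x of flask_short in the frame of reject_tray between -0.065 and 0.065 m and y of flask_short in the frame of reject_tray between -0.055 and 0.055 m and z of flask_short in the frame of reject_tray below 0.017 m and angle between flask_short's own z axis and vertical below 0.2 rad and contact force between the fingers and flask_short above 0.2 N), for 0.02 s.
2. it stands upright in the tray, let go (x of flask_short in the frame of reject_tray between -0.065 and 0.065 m and y of flask_short in the frame of reject_tray between -0.055 and 0.055 m and z of flask_short in the frame of reject_tray below 0.017 m and angle between flask_short's own z axis and vertical below 0.2 rad and contact force between the fingers and flask_short below 0.05 N), for 0.2 s.
3. a long-necked flask is lifted well clear of the mat (((height (world z) of flask_a above 0.05 m and contact force between the fingers and flask_a above 0.2 N) or (height (world z) of flask_b above 0.05 m and contact force between the fingers and flask_b above 0.2 N) or (height (world z) of flask_c above 0.05 m and contact force between the fingers and flask_c above 0.2 N))), for 0.1 s.
At the end, for the whole second after the job is handed in: Short-necked flask upright (0.2 rad) in the tray, untouched. A long-necked one in the ring, centred to 8 mm, upright to 0.17 rad, fingers on it (over 1 N), pushing the cradle over 4 N and at least 12 mm down for the last second. The other two upright within 30 mm of their starts (all of step 2 and value of joint cradle above 0.012 m and ((horizontal distance between flask_a and cradle_ring below 0.008 m and angle between flask_a's own z axis and vertical below 0.17 rad and z of flask_a in the frame of cradle_ring below 0.004 m and contact force between flask_a and cradle above 4 N and contact force between the fingers and flask_a above 1 N and distance of each of flask_b, flask_c from where it was at the start of the episode below 0.03 m and angle between each of flask_b, flask_c's own z axis and vertical below 0.2 rad and contact force between the fingers and flask_b below 0.05 N and contact force between the fingers and flask_c below 0.05 N) or (horizontal distance between flask_b and cradle_ring below 0.008 m and angle between flask_b's own z axis and vertical below 0.17 rad and z of flask_b in the frame of cradle_ring below 0.004 m and contact force between flask_b and cradle above 4 N and contact force between the fingers and flask_b above 1 N and distance of each of flask_a, flask_c from where it was at the start of the episode below 0.03 m and angle between each of flask_a, flask_c's own z axis and vertical below 0.2 rad and contact force between the fingers and flask_a below 0.05 N and contact force between the fingers and flask_c below 0.05 N) or (horizontal distance between flask_c and cradle_ring below 0.008 m and angle between flask_c's own z axis and vertical below 0.17 rad and z of flask_c in the frame of cradle_ring below 0.004 m and contact force between flask_c and cradle above 4 N and contact force between the fingers and flask_c above 1 N and distance of each of flask_a, flask_b from where it was at the start of the episode below 0.03 m and angle between each of flask_a, flask_b's own z axis and vertical below 0.2 rad and contact force between the fingers and flask_a below 0.05 N and contact force between the fingers and flask_b below 0.05 N))); the arm keeps its last pose, push and grip.
It fails at once if a bystander is shifted by more than 30 mm (distance of any of bottle, beaker, tip_box from where it was at the start of the episode above 0.03 m).
It fails at once if a flask is tipped over (angle between any of flask_a, flask_b, flask_c, flask_short's own z axis and vertical above 0.7 rad).
It also fails if it takes over 51 s, if anything falls off the work surface, if the arm or the gripper's body presses on something with over 40 N, if the wrist force passes 120 N, or if a joint passes its speed limit or range.

### The arm

A 6-joint arm with a two-finger parallel gripper is mounted at the origin on the work surface. World frame = base frame: x ahead of the robot, y to its left, z up, the work surface at z = 0. Lengths are in mm, angles in rad, forces in N, time in s.
With the tool pointing down it reaches from about 400 to 925 mm from the base axis. Payload 12.5 kg.
Tool frame: the origin (TCP) lies at the very end of the fingers, on their centre line; the grasp point (between the pads) lies 19 mm behind it (env.grip_point_offset is the distance from the TCP to the grasp point, in mm); z points along the fingers, y is the direction in which the jaws open and shut (so a half turn about z gives the same grasp; the last joint's range is limited). The gripper opens to 95 mm and grips with 3 to 60 N. Pads are 20 mm wide; open, the fingers measure 119 mm over their backs; the gripper's body (75 mm by 180 mm) begins 59 mm behind the grasp point.
Start: joints at [-1.37, 0.491, 1.559, -0, 1.092, -0.106], TCP at [188.779, -595.827, 214.661] pointing down, gripper open.
Joint ranges: [-3.1, 3.1], [-0.84, 2.19], [0.05, 2.79], [-1.13, 4.28], [0.06, 2.93], [-2.69, 2.69]. Speed limits (rad/s): [2.22, 2.22, 2.79, 3.14, 3.14, 3.14].

### API

Orientations are given as [roll, pitch, yaw] about the fixed x, y, z axes, in that order (R = Rz(yaw) Ry(pitch) Rx(roll)).
In Python, from cell import env gives the robot as it stands.
- The arm moves only by the tool drive_tool, never from a script. Its argument "commands" is a list of rows, each an object of numbers: "dx", "dy", "dz": the shift along the world's x, y, z in mm; "yaw": the turn about the world's z in degrees. In form: [{"dx": .., "dy": .., "dz": .., "yaw": ..}, ...]. A call has 1 to 5 rows; each row shifts and turns the commanded pose from where the row before left it; what a row does not reach is not made up. A row lasts 1/12 s, in which the tool goes at most 41.7 mm and 7.16 degrees, less where a joint would pass 70% of its speed; a pose out of reach is approached as far as the arm can. A call with a gripper value outside its range is refused whole. "grip" is the opening, from 0 (shut) to 1 (fully open), set as the call begins (left out, the last holds). The fingers move at their own pace and stop on an object; the grip force is fixed at half the most. Time passes only in rows, so rows that do not move let the fingers close. It gives the time, the measured TCP pose, the force and the opening at its end, in the units of the state.
- env.state(): the state, without advancing time (a new reading comes with each control period).
- env.read_camera(name): name is "scene" or "top" or "wrist"; returns the picture (384x512x3 uint8, red, green, blue); there is no depth.
- env.calibration(name): a dict with "intrinsics" (3x3 intrinsics, pixels), "dist_coeffs" ([k1, k2, p1, p2, k3] as OpenCV has them; the pictures are not rectified), "rvec" (rotation vector, rad) and "tvec" (3), from world to camera coordinates, as OpenCV has them. Camera axes: x right, y down, z forward; pixel columns grow to the right and rows downward; lengths in mm; the calibration is good to about 2 mm. A picture is of the moment at which its call begins: read the wrist's pose just before it. calibration takes no time and is no camera call; for the wrist camera it gives the pose at the moment of the call.
- env.job_done(): hands the job in, once; it reports no verdict.
Trained networks look in the newest picture that a camera, given by its name, has taken for a name from the list of things; names that differ only in an ending like _2 or _b are one class to them, and where a whole thing is asked for, a point or a joint stands for the part that bears it (a point fixed in the world has none). Each returns a list of dicts, best first, with "conf" (0 to 1); they miss things now and then, are a little off and sometimes report something else, mostly with a low value. They report only what shows in the picture. A call takes as long as a camera call. They do not tell look-alikes from the thing itself.
- env.trace(query, camera): "pixels" (384x512 bool, what is visible of it) and "pixel" ([column, row] in pixels, amid what is visible of it).
- env.place_of(query, camera): "pixel" ([column, row] in pixels: a listed point, or the origin of a listed thing).
The state is a dict: "t": time; "joints": joint angles; "qvel": joint speeds; "tau": joint torques, N m; "eef_pos": TCP position; "tcp_rot": TCP orientation; "ft_force": force on the tool from outside, world axes, zero at the start; "moment": the same for the moment, N m; "opening": opening from 0.0 (shut) to 1.0 (fully open).
Only numpy, scipy, OpenCV 4.12 (cv2) and the standard library are available. Lean on these libraries where they do the work, as an engineer would, in place of code of your own. Each camera call takes 0.05 s, during which the arm holds its last target.

## Working session

There is one attempt and no reset: what is moved stays moved. The work goes in short steps, Python scripts to look and compute and a tool call to move; the robot and the scene stay as the last step left them, time stands still between calls to the robot, and variables do not carry over. Pictures are saved under pics/ and viewed, and the job is handed in when it is done.

Besides the shell and the picture viewer there is one more tool, called after ">>>" as a command line: name --argument value ..., lists and objects as JSON in quotes. drive_tool: Moves the arm, as the interface text tells. Its arguments: {"type":"object","properties":{"commands":{"type":"array"},"grip":{"type":"number"}},"required":["commands"]}

```bash
mkdir -p pics; ls; python3 - <<'E'
from cell import env
import cv2
s=env.state();print(s)
for n in ("scene","top"):
    im=env.read_camera(n);cv2.imwrite(f"pics/{n}0.png",im[:,:,::-1])
    print(n,env.calibration(n))
print(env.grip_point_offset)
E
```

```text
pics
{'t': 0.0, 'joints': array([-1.36959566e+00,  4.91541335e-01,  1.55947181e+00,  3.66745595e-06,
        1.09168001e+00, -1.05582995e-01]), 'qvel': array([ 4.69212668e-04, -1.00916507e-04, -5.45964042e-04,  3.28452031e-04,
        9.28811945e-04,  7.30161915e-05]), 'tau': array([-7.16699760e-04, -6.12655592e+01, -2.58180803e+01,  6.92380127e-02,
        4.83313180e-02, -7.46129422e-05]), 'eef_pos': array([ 188.72867708, -595.56198235,  214.06536591]), 'tcp_rot': array([-3.14049862e+00, -1.19213212e-04,  3.06781903e-01]), 'ft_force': array([ 0.89128982, -0.26366291, -0.2501364 ]), 'moment': array([-0.0026525 ,  0.00840902,  0.02487249]), 'opening': 0.997554671536773}
scene {'intrinsics': array([[417.13710006,   0.        , 264.80227331],
       [  0.        , 417.13710006, 191.70901742],
       [  0.        ,   0.        ,   1.        ]]), 'dist_coeffs': array([-0.07968417,  0.        ,  0.        ,  0.        ,  0.        ]), 'rvec': array([ 2.47158243,  0.72043176, -0.19344766]), 'tvec': array([-508.10716216, -229.65719927, 1298.59780295])}
top {'intrinsics': array([[442.78738089,   0.        , 245.75550659],
       [  0.        , 442.78738089, 196.84588134],
       [  0.        ,   0.        ,   1.        ]]), 'dist_coeffs': array([0.01818742, 0.        , 0.        , 0.        , 0.        ]), 'rvec': array([ 2.13402427, -2.13522436,  0.1888066 ]), 'tvec': array([  10.98295626,  622.79493491, 1081.00395569])}
18.8
```

View pics/scene0.png

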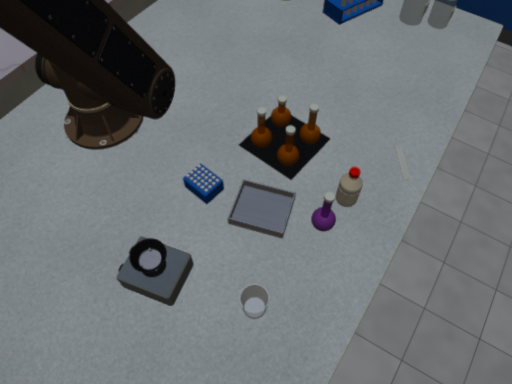

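View pics/top0.png

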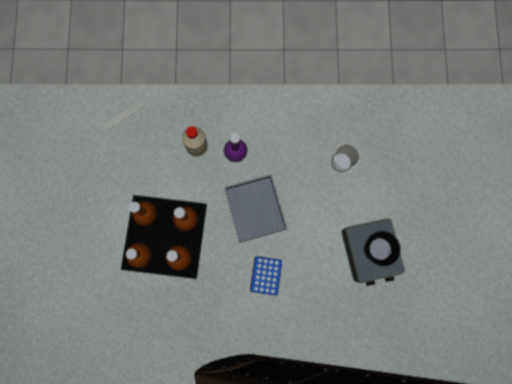

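```bash
cat > h.py <<'E'
import numpy as np,cv2
from cell import env
def cal(n):
    c=env.calibration(n);return c['intrinsics'],c['dist_coeffs'],np.array(c['rvec'],float),np.array(c['tvec'],float)
def proj(n,P,c=None):
    K,d,r,t=c or cal(n);return cv2.projectPoints(np.array(P,float).reshape(-1,1,3),r,t,K,d)[0].reshape(-1,2)
def ray(n,px,c=None):
    K,d,r,t=c or cal(n);R=cv2.Rodrigues(r)[0]
    u=cv2.undistortPoints(np.array(px,float).reshape(1,1,2),K,d).reshape(2)
    v=R.T@np.array([u[0],u[1],1]);return -R.T@t, v/np.linalg.norm(v)
def plane(n,px,z,c=None):
    o,v=ray(n,px,c);return o+v*(z-o[2])/v[2]
def tri(a,pa,b,pb):
    o1,v1=ray(a,pa);o2,v2=ray(b,pb)
    s=np.linalg.lstsq(np.c_[v1,-v2],o2-o1,rcond=None)[0]
    p,q=o1+v1*s[0],o2+v2*s[1];return (p+q)/2,np.linalg.norm(p-q)
E
python3 - <<'E'
from h import *
for n in ("scene","top"):
    im=env.read_camera(n)
    for q in ("flask_short","flask_a","cradle_ring","mixer","reject_tray","tip_box","bottle","beaker","mat"):
        r=env.trace(q,n);p=env.place_of(q,n)
        print(n,q,[(np.round(x['pixel']).tolist(),round(x['conf'],2)) for x in r],[(np.round(x['pixel'],1).tolist(),round(x['conf'],2)) for x in p])
a=cv2.imread("pics/scene0.png")[85:185,225:345];b=cv2.imread("pics/top0.png")[185:285,110:230]
cv2.imwrite("pics/crop0.png",np.vstack([cv2.resize(x,None,fx=3,fy=3,interpolation=cv2.INTER_CUBIC) for x in (a,b)]))
E
```

```text
scene flask_short [([280.0, 113.0], 0.81), ([259.0, 207.0], 0.35)] [([278.9, 123.2], 0.95)]
scene flask_a [([324.0, 215.0], 0.9), ([286.0, 148.0], 0.88), ([310.0, 127.0], 0.78), ([260.0, 131.0], 0.74)] [([308.1, 141.4], 0.94), ([324.8, 224.1], 0.75), ([283.9, 157.3], 0.7), ([257.7, 140.5], 0.7)]
scene cradle_ring [([148.0, 258.0], 0.9)] [([153.3, 260.0], 0.91), ([252.0, 306.0], 0.38)]
scene mixer [([157.0, 271.0], 0.88), ([261.0, 132.0], 0.25)] [([157.9, 278.6], 0.72)]
scene reject_tray [([260.0, 209.0], 0.62)] [([260.8, 212.2], 0.96)]
scene tip_box [([202.0, 183.0], 0.64)] [([205.8, 189.7], 0.96)]
scene bottle [([350.0, 186.0], 0.67), ([287.0, 147.0], 0.32)] [([345.1, 196.5], 0.58)]
scene beaker [([252.0, 300.0], 0.59)] [([253.6, 307.0], 0.88), ([283.3, 154.3], 0.59)]
scene mat [([281.0, 146.0], 0.6)] [([284.8, 143.2], 0.68)]
top flask_short [([138.0, 254.0], 0.78)] [([139.6, 255.9], 0.82)]
top flask_a [([174.0, 259.0], 0.74), ([187.0, 222.0], 0.71), ([142.0, 211.0], 0.6), ([237.0, 150.0], 0.56)] [([143.1, 215.6], 0.97), ([186.9, 224.3], 0.74)]
top cradle_ring [([384.0, 247.0], 0.88)] [([381.0, 250.3], 0.86)]
top mixer [([374.0, 250.0], 0.67)] [([369.8, 249.5], 0.62), ([176.9, 258.1], 0.54), ([381.3, 248.1], 0.17)]
top reject_tray [([252.0, 210.0], 0.56)] [([252.1, 208.4], 0.93), ([163.4, 235.4], 0.28)]
top tip_box [([385.0, 249.0], 0.75), ([265.0, 276.0], 0.63)] [([264.8, 275.1], 0.57), ([379.6, 246.5], 0.34), ([163.3, 236.4], 0.22)]
top bottle [([194.0, 140.0], 0.77), ([187.0, 220.0], 0.42)] [([193.1, 144.9], 0.65)]
top beaker [([345.0, 157.0], 0.92), ([177.0, 259.0], 0.63)] [([341.6, 163.1], 0.92)]
top mat [([164.0, 236.0], 0.68)] [([164.2, 234.1], 0.64)]
```

View pics/crop0.png

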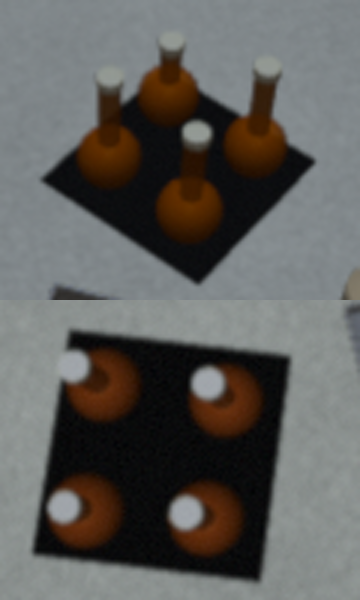

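The crop shows the short-necked flask at scene (281,115), top (138,255). The three others, at scene (261,131), (310,127), (286,148), have visibly longer necks. The purple flask at scene (324,215) is the look-alike.

```bash
python3 - <<'E'
from h import *
T=cv2.imread("pics/top0.png");S=cv2.imread("pics/scene0.png")
def blobs(I,x0,y0,x1,y1,f):
    m=np.zeros(I.shape[:2],np.uint8);m[y0:y1,x0:x1]=f(I[y0:y1,x0:x1].astype(int))
    n,l,st,c=cv2.connectedComponentsWithStats(m)
    return [(np.round(c[i],1),st[i,4]) for i in range(1,n) if st[i,4]>12]
white=lambda I:(I.min(2)>105)
for nm,I,b in(("top",T,(125,197,205,275)),("scene",S,(254,90,322,165))):
    print(nm,[(x.tolist(),int(a)) for x,a in blobs(I,*b,white)])
am=lambda I:(I[:,:,2]-I[:,:,0]>25)
for nm,I,b in(("top",T,(120,190,210,280)),("scene",S,(240,90,332,175))):
    for x,a in blobs(I,*b,am): print(nm,'amber',x,a,plane(nm,x,29).round(1))
E
```

```text
top [([129.3, 209.8], 243), ([188.1, 198.5], 146), ([178.9, 212.4], 88), ([202.1, 256.6], 192), ([130.8, 253.6], 82), ([171.5, 255.6], 89), ([135.4, 273.1], 66)]
scene [([288.9, 102.9], 1649), ([290.0, 128.8], 48), ([316.3, 159.1], 126), ([258.0, 161.5], 61)]
top amber [145.  213.6] 410 [582.9 272.   29. ]
top amber [186.1 219.6] 372 [567.2 165.2  29. ]
top amber [139.7 255.3] 387 [475.6 281.4  29. ]
top amber [180.2 258.1] 368 [468.3 178.   29. ]
scene amber [280.7 115.6] 330 [475.3 289.7  29. ]
scene amber [310.  130.6] 408 [580.3 285.3  29. ]
scene amber [261.  134.3] 409 [465.3 192.9  29. ]
scene amber [287.8 152.1] 454 [566.1 178.1  29. ]
```

```bash
python3 - <<'E'
from h import *
from scipy.optimize import least_squares
I={n:cv2.imread(f"pics/{n}0.png") for n in("top","scene")}
C={n:cal(n) for n in I}
th=np.linspace(0,2*np.pi,40)
def circ(x,y,z,r):return np.c_[x+r*np.cos(th),y+r*np.sin(th),np.full(40,z)]
F=8
def render(n,x,y,H,z0=4):
    m=np.zeros((384*F//1,512*F),np.uint8)
    def hull(P,v):
        p=proj(n,P,C[n]); h=cv2.convexHull(((p+.5)*F-.5).round().astype(np.int32)); cv2.fillConvexPoly(m,h,v)
    # sphere part as stacked circles
    zs=np.linspace(0,56,20); P=[circ(x,y,z0+z,np.sqrt(max(32**2-(z-25)**2,1))) for z in zs]
    hull(np.vstack(P),1)
    hull(np.vstack([circ(x,y,z0+50,11),circ(x,y,z0+H-12,11)]),1)
    hull(np.vstack([circ(x,y,z0+H-12,13),circ(x,y,z0+H,13)]),2)
    ys,xs=np.nonzero(m==1); return np.array([xs.mean(),ys.mean()])/F
meas={'short':dict(top=(139.7,255.3),scene=(280.7,115.6),H=102,g=(472,285)),
'nl':dict(top=(145.,213.6),scene=(310.,130.6),H=137,g=(580,278)),
'nr':dict(top=(186.1,219.6),scene=(287.8,152.1),H=137,g=(566,170)),
'cr':dict(top=(180.2,258.1),scene=(261.,134.3),H=137,g=(467,185))}
for k,m in meas.items():
    for ns in (('top',),('scene',),('top','scene')):
        p=np.array(m['g'],float)
        for _ in range(4):
            J=[];r=[]
            for n in ns:
                f=render(n,*p,m['H']);J.append(np.c_[render(n,p[0]+10,p[1],m['H'])-f,render(n,p[0],p[1]+10,m['H'])-f]/10);r.append(np.array(m[n])-f)
            p=p+np.linalg.lstsq(np.vstack(J),np.concatenate(r),rcond=None)[0]
        print(k,ns,p.round(1),np.concatenate(r).round(2))
# origins
for q,z,a,b in(('tray',0,(252.1,208.4),(260.8,212.2)),('ring',105,(381,250.3),(153.3,260)),('mixer',0,(369.8,249.5),(157.9,278.6)),('mat',0,(164.2,234.1),(284.8,143.2)),('tip',0,(264.8,275.1),(205.8,189.7)),('bottle',0,(193.1,144.9),(345.1,196.5))):
    print(q,plane('top',a,z).round(1),plane('scene',b,z).round(1))
a=I['top'][165:300,215:420];cv2.imwrite("pics/crop1.png",cv2.resize(a,None,fx=3.8,fy=3.8,interpolation=cv2.INTER_CUBIC))
E
```

```text
short ('top',) [477.7 287. ] [0. 0.]
short ('scene',) [474.3 288.4] [0. 0.]
short ('top', 'scene') [476.5 287.2] [ 0.1  -0.48 -0.41 -0.52]
nl ('top',) [585.9 275.9] [-0. -0.]
nl ('scene',) [582.7 275.3] [0. 0.]
nl ('top', 'scene') [584.6 275.6] [-0.14 -0.53 -0.59 -0.19]
nr ('top',) [571.7 169.7] [-0.   -0.01]
nr ('scene',) [568.3 170.6] [-0.01 -0.01]
nr ('top', 'scene') [570.2 169.9] [ 0.07 -0.56 -0.46 -0.44]
cr ('top',) [470.7 183.7] [0. 0.]
cr ('scene',) [469.  184.4] [-0.  0.]
cr ('top', 'scene') [470.1 183.9] [ 0.09 -0.26 -0.22 -0.29]
tray [600.7  -6.6   0. ] [599.5 -18.2   0. ]
ring [ 484.1 -312.6  105. ] [ 496.1 -305.8  105. ]
mixer [ 491.5 -315.7    0. ] [ 488.9 -314.1    0. ]
mat [532.2 225.8   0. ] [530.9 223.6   0. ]
tip [425.2 -39.    0. ] [431.9 -40.    0. ]
bottle [776.3 154.3   0. ] [769.1 150.7   0. ]
```

View pics/crop1.png

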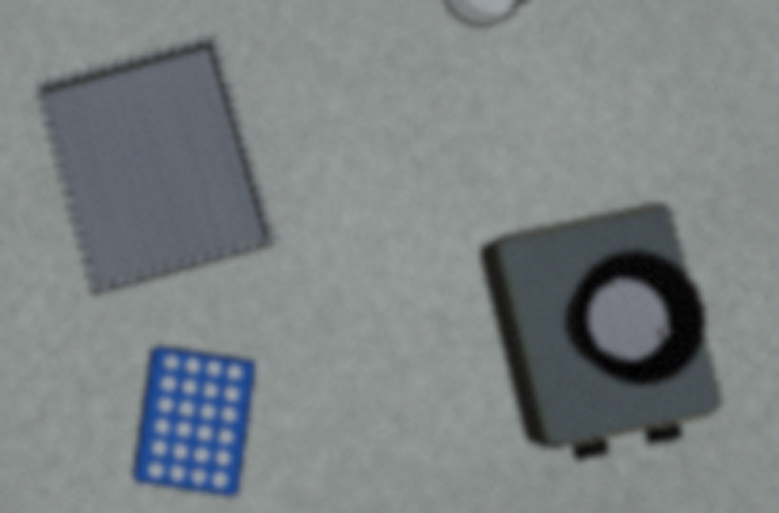

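```bash
python3 - <<'E'
from h import *
o=lambda x,y:(x/3.8+215+.0,y/3.8+165)
P=[plane('top',o(*p),30) for p in((40,88),(213,40),(270,242),(93,293))]
print(np.round(P,1),np.mean(P,0).round(1),[np.linalg.norm(P[i]-P[(i+1)%4]).round(1) for i in range(4)])
print(plane('top',o(637,317),127),plane('top',o(627,319),105))
r=cal('wrist');R=cv2.Rodrigues(r[2])[0];s=env.state()
Rt=cv2.Rodrigues(np.array([0,0,s['tcp_rot'][2]]))[0]
print('cam pos',-R.T@r[3],'axis',R[2],'x',R[0],'tcp',s['eef_pos'],'cam rel in yaw frame',Rt.T@(-R.T@r[3]-s['eef_pos']),r[0])
E
```

```text
[[650.   63.5  30. ]
 [683.9 -56.3  30. ]
 [543.3 -93.5  30. ]
 [508.8  26.8  30. ]] [596.5 -14.9  30. ] [np.float64(124.5), np.float64(145.4), np.float64(125.2), np.float64(145.8)]
[ 487.31390296 -309.82974903  127.        ] [ 487.26829859 -310.35596835  105.        ]
cam pos [ 266.85982275 -571.80969391  384.29066667] axis [-0.27622432 -0.08732895 -0.95711743] x [ 3.02302133e-01 -9.53212120e-01 -2.71848019e-04] tcp [ 188.7767923  -595.83103171  214.65808617] cam rel in yaw frame [ 81.69163059  -0.67956237 169.6325805 ] [[345.00507912   0.         255.08942146]
 [  0.         345.00507912 197.17894978]
 [  0.           0.           1.        ]]
```

>>> drive_tool --commands '[{"dx": 25,"dy": 25,"dz": 10},{"dx": 30,"dy": 28,"dz": 10},{"dx": 30,"dy": 28,"dz": 10},{"dx": 30,"dy": 28,"dz": 10},{"dx": 30,"dy": 28,"dz": 5}]' --grip 1

```text
invalid input
```

>>> drive_tool --commands '[{"dx": 25,"dy": 25,"dz": 10,"yaw": 0},{"dx": 28,"dy": 28,"dz": 10,"yaw": 0},{"dx": 28,"dy": 28,"dz": 10,"yaw": 0},{"dx": 28,"dy": 28,"dz": 10,"yaw": 0},{"dx": 28,"dy": 28,"dz": 5,"yaw": 0}]'

```text
t: 2.42
eef_pos: [326.9, -457.7, 260.9]
tcp_rot: [3.14, -0.0, 0.306]
ft_force: [0.8, 0.2, -0.0]
opening: 0.996
```

>>> drive_tool --commands '[{"dx": 24,"dy": 30,"dz": 0,"yaw": 3},{"dx": 24,"dy": 30,"dz": 0,"yaw": 4},{"dx": 24,"dy": 30,"dz": 0,"yaw": 4},{"dx": 24,"dy": 30,"dz": 0,"yaw": 4},{"dx": 7,"dy": 8,"dz": 0,"yaw": 4}]'

```text
t: 2.83
eef_pos: [430.9, -327.2, 259.9]
tcp_rot: [3.141, -0.001, 0.645]
ft_force: [0.5, -0.7, -0.2]
opening: 1.0
```

```bash
python3 - <<'E'
from h import *
import pickle
c=cal('wrist');pickle.dump(c,open('w1.pkl','wb'));im=env.read_camera('wrist');cv2.imwrite("pics/w1.png",im[:,:,::-1])
print(env.place_of('cradle_ring','wrist'))
print(proj('wrist',[(487,-310,105),(487,-310,127)],c),env.state()['eef_pos'],np.abs(env.state()['qvel']).max())
E
```

```text
[{'pixel': [276.8, 122.0], 'conf': 0.82}]
[[276.2291917  122.66296356]
 [277.71459696 124.76960284]] [ 429.95331447 -329.15470748  259.82567183] 0.06007063474113924
```

View pics/w1.png

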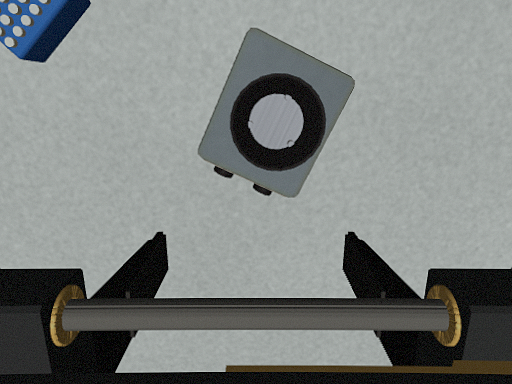

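```bash
python3 - <<'E'
from h import *
import pickle
c=pickle.load(open('w1.pkl','rb'));I=cv2.imread('pics/w1.png')
g=cv2.cvtColor(I,6)
print(g[122,225:330])
m=np.zeros_like(g);m[60:185,220:335]=(g[60:185,220:335]<62)
n,l,st,ce=cv2.connectedComponentsWithStats(m)
k=1+st[1:,4].argmax();print(st[k])
cs,h=cv2.findContours((l==k).astype(np.uint8),cv2.RETR_CCOMP,cv2.CHAIN_APPROX_NONE)
for q in cs:
    if len(q)>40:
        e=cv2.fitEllipse(q);print(e,plane('wrist',e[0],127,c),plane('wrist',e[0],105,c),e[1][0]/345*(np.linalg.norm((-cv2.Rodrigues(c[2])[0].T@c[3])[2]-127)))
E
```

```text
[114 110 109 114  99  47  28  34  24   8   8  22  25   8  11   2  21  11
  10  19  16  12  32 125 171 157 134 124 146 154 152 150 150 145 145 153
 153 148 148 146 147 148 146 150 150 151 148 148 156 155 151 151 150 146
 149 151 150 151 151 152 148 150 152 154 153 147 146 148 150 151 152 151
 154 151 153 153 158 153  98   0  26  20  23  19  21  18   9   7  20  12
  18  28  11  31  23  20  24  32  36  26  58 116 108 104 112]
[ 230   73   96   98 4861]
((277.5090637207031, 121.6307373046875), (94.06107330322266, 96.89673614501953), 21.800722122192383) [ 488.97292015 -308.23045901  127.        ] [ 488.44018903 -310.36958741  105.        ] 82.51413282453109
((275.8904724121094, 121.1498794555664), (55.87046813964844, 57.382545471191406), 19.086475372314453) [ 488.45667818 -306.87161831  127.        ] [ 487.88642051 -308.91197019  105.        ] 49.01180761761236
```

>>> drive_tool --commands '[{"dx": 6,"dy": 30,"dz": 0,"yaw": 0},{"dx": 6,"dy": 40,"dz": 0,"yaw": 0},{"dx": 6,"dy": 41,"dz": 0,"yaw": 0},{"dx": 6,"dy": 41,"dz": 0,"yaw": 0},{"dx": 6,"dy": 41,"dz": 0,"yaw": 0}]'

```text
t: 3.35
eef_pos: [458.3, -137.3, 259.7]
tcp_rot: [3.141, 0.0, 0.634]
ft_force: [1.4, -0.2, 0.4]
opening: 0.997
```

>>> drive_tool --commands '[{"dx": 0,"dy": 41,"dz": 0,"yaw": 0},{"dx": 0,"dy": 41,"dz": 0,"yaw": 0},{"dx": 0,"dy": 41,"dz": 0,"yaw": 0},{"dx": 0,"dy": 41,"dz": 0,"yaw": 0},{"dx": -3,"dy": 41,"dz": 0,"yaw": 0}]'

```text
t: 3.77
eef_pos: [455.9, 68.0, 259.8]
tcp_rot: [3.141, -0.0, 0.635]
ft_force: [0.9, -0.2, -0.7]
opening: 1.003
```

>>> drive_tool --commands '[{"dx": -8,"dy": 40,"dz": 0,"yaw": 0},{"dx": -8,"dy": 40,"dz": 0,"yaw": 0},{"dx": -8,"dy": 40,"dz": 0,"yaw": 0},{"dx": -8,"dy": 38,"dz": 0,"yaw": 0},{"dx": -5,"dy": 18,"dz": 0,"yaw": 0}]'

```text
t: 4.18
eef_pos: [418.4, 245.5, 259.8]
tcp_rot: [-3.142, -0.001, 0.637]
ft_force: [0.6, 0.2, 0.5]
opening: 0.998
```

```bash
python3 - <<'E'
from h import *
import pickle
c=cal('wrist');pickle.dump(c,open('w2.pkl','wb'));im=env.read_camera('wrist');cv2.imwrite("pics/w2.png",im[:,:,::-1])
s=env.state();print(s['t'],s['eef_pos'],s['tcp_rot'],s['joints'])
print(proj('wrist',[(476.5,287.5,106),(476.5,287.5,29),(470,184,141)],c))
E
```

```text
4.2333 [418.02936991 246.49089268 259.68758372] [-3.14106280e+00 -5.82978230e-04  6.37674875e-01] [3.96188502e-01 2.41985147e-01 1.82875795e+00 7.45270965e-04
 1.07041032e+00 1.32895239e+00]
[[255.48216297 104.03197827]
 [255.4515947  101.8860144 ]
 [347.44928239 185.44826914]]
```

View pics/w2.png

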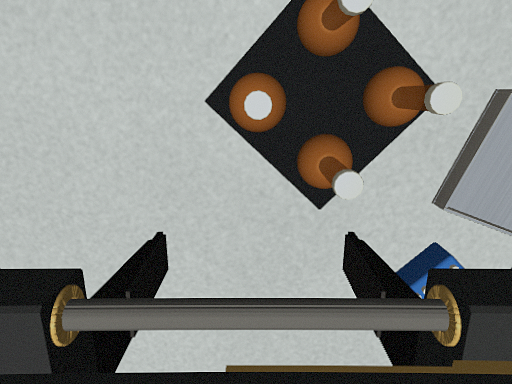

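```bash
python3 - <<'E'
from h import *
import pickle
c=pickle.load(open('w2.pkl','rb'));I=cv2.imread('pics/w2.png').astype(int)
def cen(x0,y0,x1,y1,f):
    m=f(I[y0:y1,x0:x1]);ys,xs=np.nonzero(m);return xs.mean()+x0,ys.mean()+y0
w=lambda J:J.min(2)>120
for b,z in(((235,85,285,125),106),((330,165,370,203),141)):
    p=cen(*b,w);print(p,plane('wrist',p,z,c))
p=cen(222,68,290,135,lambda J:(J[:,:,2]-J[:,:,0]>25)|(J.min(2)>120));print(p,plane('wrist',p,29,c))
E
```

```text
(np.float64(257.53042121684865), np.float64(104.73790951638065)) [477.10806471 285.64540951 106.        ]
(np.float64(352.44345503116654), np.float64(186.94211932324131)) [471.54281771 179.67028063 141.        ]
(np.float64(254.72429108302015), np.float64(102.71814144174922)) [475.29858645 287.62193851  29.        ]
```

>>> drive_tool --commands '[{"dx": 29,"dy": 20,"dz": 0,"yaw": 0},{"dx": 29,"dy": 20,"dz": -10,"yaw": 0},{"dx": 0,"dy": 0,"dz": -30,"yaw": 0},{"dx": 0,"dy": 0,"dz": -30,"yaw": 0},{"dx": 0,"dy": 0,"dz": -10,"yaw": 0}]'

```text
t: 4.65
eef_pos: [476.3, 281.5, 175.9]
tcp_rot: [-3.141, 0.005, 0.635]
ft_force: [0.0, -0.8, -0.2]
opening: 1.001
```

>>> drive_tool --commands '[{"dx": 0,"dy": 0,"dz": 0,"yaw": 0}]'

```text
t: 4.73
eef_pos: [476.4, 281.7, 177.5]
tcp_rot: [-3.141, 0.005, 0.636]
ft_force: [0.3, 0.3, 0.4]
opening: 1.003
```

>>> drive_tool --commands '[{"dx": 0,"dy": 5,"dz": -20,"yaw": 0},{"dx": 0,"dy": 0,"dz": -30,"yaw": 0},{"dx": 0,"dy": 0,"dz": -20,"yaw": 0},{"dx": 0,"dy": 0,"dz": -10,"yaw": 0},{"dx": 0,"dy": 0,"dz": 0,"yaw": 0}]'

```text
t: 5.15
eef_pos: [476.9, 287.6, 99.3]
tcp_rot: [-3.141, 0.001, 0.637]
ft_force: [0.3, -0.1, 0.1]
opening: 1.002
```

```bash
python3 - <<'E'
from h import *
s=env.state();print(s['eef_pos'],s['tcp_rot'])
for n in('wrist','scene'):
    im=env.read_camera(n)[:,:,::-1]
    if n=='scene': im=cv2.resize(im[60:190,180:360],None,fx=4,fy=4)
    cv2.imwrite(f"pics/g1{n}.png",im)
E
```

```text
[476.94281385 287.6146251   99.3281123 ] [-3.14147105e+00  1.27774857e-03  6.37240532e-01]
```

View pics/g1wrist.png

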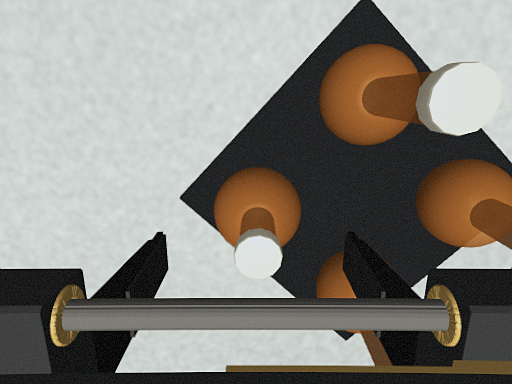

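View pics/g1scene.png

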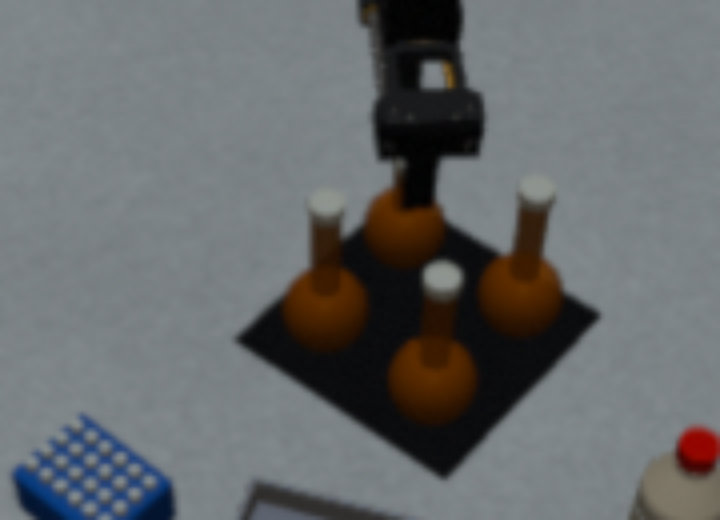

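The stopper sits centred between the fingers (258,253), and the neighbouring flasks are clear. I'll descend and close.

>>> drive_tool --commands '[{"dx": 0,"dy": 0,"dz": -20,"yaw": 0},{"dx": 0,"dy": 0,"dz": -14,"yaw": 0},{"dx": 0,"dy": 0,"dz": 0,"yaw": 0}]'

```text
t: 5.5
eef_pos: [476.8, 288.0, 65.5]
tcp_rot: [-3.142, 0.001, 0.638]
ft_force: [-0.3, -0.2, -0.2]
opening: 0.999
```

>>> drive_tool --commands '[{"dx": 0,"dy": 0,"dz": 0,"yaw": 0},{"dx": 0,"dy": 0,"dz": 0,"yaw": 0},{"dx": 0,"dy": 0,"dz": 0,"yaw": 0},{"dx": 0,"dy": 0,"dz": 0,"yaw": 0},{"dx": 0,"dy": 0,"dz": 0,"yaw": 0}]' --grip 0

```text
t: 5.92
eef_pos: [477.0, 288.3, 66.4]
tcp_rot: [3.141, -0.001, 0.638]
ft_force: [-0.5, -0.2, -0.4]
opening: 0.704
```

>>> drive_tool --commands '[{"dx": 0,"dy": 0,"dz": 0,"yaw": 0},{"dx": 0,"dy": 0,"dz": 0,"yaw": 0},{"dx": 0,"dy": 0,"dz": 0,"yaw": 0},{"dx": 0,"dy": 0,"dz": 0,"yaw": 0},{"dx": 0,"dy": 0,"dz": 0,"yaw": 0}]'

```text
t: 6.33
eef_pos: [476.8, 288.2, 65.6]
tcp_rot: [3.142, 0.0, 0.638]
ft_force: [-0.1, -0.0, 0.6]
opening: 0.355
```

>>> drive_tool --commands '[{"dx": 0,"dy": 0,"dz": 0,"yaw": 0},{"dx": 0,"dy": 0,"dz": 0,"yaw": 0},{"dx": 0,"dy": 0,"dz": 0,"yaw": 0},{"dx": 0,"dy": 0,"dz": 0,"yaw": 0}]'

```text
t: 6.67
eef_pos: [476.8, 288.1, 65.6]
tcp_rot: [3.141, 0.0, 0.638]
ft_force: [-0.2, 0.2, -0.2]
opening: 0.262
```

>>> drive_tool --commands '[{"dx": 0,"dy": 0,"dz": 5,"yaw": 0},{"dx": 0,"dy": 0,"dz": 15,"yaw": 0},{"dx": 0,"dy": 0,"dz": 25,"yaw": 0},{"dx": 0,"dy": 0,"dz": 30,"yaw": 0},{"dx": 0,"dy": 0,"dz": 30,"yaw": 0}]'

```text
t: 7.08
eef_pos: [476.3, 288.0, 171.8]
tcp_rot: [-3.141, 0.001, 0.638]
ft_force: [0.7, 0.2, -1.4]
opening: 0.264
```

>>> drive_tool --commands '[{"dx": 0,"dy": 0,"dz": 35,"yaw": 0},{"dx": 0,"dy": 0,"dz": 30,"yaw": 0},{"dx": 8,"dy": -20,"dz": 5,"yaw": 0},{"dx": 12,"dy": -30,"dz": 0,"yaw": 0},{"dx": 15,"dy": -36,"dz": 0,"yaw": 0}]'

```text
t: 7.5
eef_pos: [511.5, 202.3, 241.9]
tcp_rot: [3.141, -0.002, 0.641]
ft_force: [0.8, 0.7, -1.9]
opening: 0.262
```

>>> drive_tool --commands '[{"dx": 15,"dy": -38,"dz": 0,"yaw": 0},{"dx": 15,"dy": -38,"dz": 0,"yaw": 0},{"dx": 15,"dy": -38,"dz": 0,"yaw": 0},{"dx": 15,"dy": -38,"dz": 0,"yaw": 0},{"dx": 15,"dy": -38,"dz": 0,"yaw": 0}]'

```text
t: 7.92
eef_pos: [586.9, 10.2, 241.0]
tcp_rot: [3.142, 0.0, 0.638]
ft_force: [0.5, -0.0, -1.2]
opening: 0.261
```

>>> drive_tool --commands '[{"dx": 10,"dy": -27,"dz": 0,"yaw": 0},{"dx": 0,"dy": 0,"dz": -20,"yaw": 0},{"dx": 0,"dy": 0,"dz": -30,"yaw": 0},{"dx": 0,"dy": 0,"dz": -30,"yaw": 0},{"dx": 0,"dy": 0,"dz": -20,"yaw": 0}]'

```text
t: 8.33
eef_pos: [595.8, -15.0, 138.5]
tcp_rot: [-3.14, 0.002, 0.638]
ft_force: [-0.6, -0.0, -1.0]
opening: 0.268
```

```bash
python3 - <<'E'
from h import *
s=env.state();print(s['eef_pos'],s['tcp_rot'],s['ft_force'],s['opening'])
a=[env.read_camera(n)[:,:,::-1] for n in('wrist','scene')]
cv2.imwrite("pics/p1.png",np.vstack([cv2.resize(a[0],(400,300)),cv2.resize(a[1][120:270,180:380],(400,300))]))
E
```

```text
[595.76390273 -15.00188891 138.48583624] [-3.14002134e+00  1.62322296e-03  6.37846157e-01] [-0.62814058 -0.03055381 -0.97042177] 0.2677998339917425
```

View pics/p1.png

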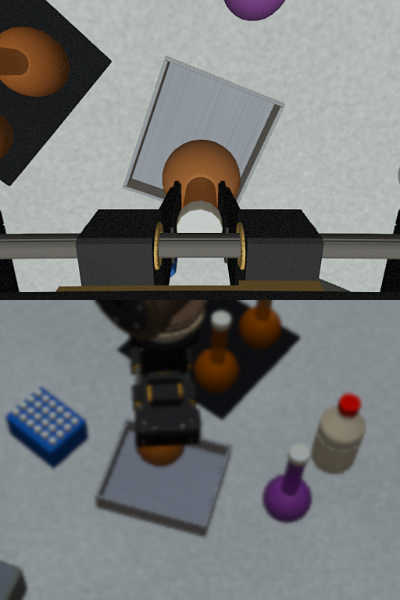

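>>> drive_tool --commands '[{"dx": 0,"dy": 0,"dz": -25,"yaw": 0},{"dx": 0,"dy": 0,"dz": -20,"yaw": 0},{"dx": 0,"dy": 0,"dz": -12,"yaw": 0},{"dx": 0,"dy": 0,"dz": -6,"yaw": 0},{"dx": 0,"dy": 0,"dz": 0,"yaw": 0}]'

```text
t: 8.85
eef_pos: [596.8, -14.8, 77.6]
tcp_rot: [-3.141, 0.0, 0.639]
ft_force: [-0.6, 0.1, -0.9]
opening: 0.266
```

>>> drive_tool --commands '[{"dx": 0,"dy": 0,"dz": -4,"yaw": 0},{"dx": 0,"dy": 0,"dz": -3,"yaw": 0},{"dx": 0,"dy": 0,"dz": 0,"yaw": 0}]'

```text
t: 9.1
eef_pos: [596.9, -14.8, 71.0]
tcp_rot: [3.141, -0.0, 0.638]
ft_force: [-0.0, -0.8, -2.3]
opening: 0.267
```

>>> drive_tool --commands '[{"dx": 0,"dy": 0,"dz": -2,"yaw": 0},{"dx": 0,"dy": 0,"dz": -2,"yaw": 0},{"dx": 0,"dy": 0,"dz": 0,"yaw": 0}]'

```text
t: 9.35
eef_pos: [596.7, -14.8, 66.5]
tcp_rot: [3.142, 0.0, 0.638]
ft_force: [-0.2, 0.3, -1.8]
opening: 0.267
```

>>> drive_tool --commands '[{"dx": 0,"dy": 0,"dz": -1,"yaw": 0},{"dx": 0,"dy": 0,"dz": 0,"yaw": 0}]'

```text
t: 9.52
eef_pos: [596.8, -14.9, 65.7]
tcp_rot: [3.141, -0.0, 0.638]
ft_force: [-0.0, -0.1, -1.2]
opening: 0.265
```

>>> drive_tool --commands '[{"dx": 0,"dy": 0,"dz": -1,"yaw": 0},{"dx": 0,"dy": 0,"dz": 0,"yaw": 0}]'

```text
t: 9.68
eef_pos: [597.4, -14.9, 65.5]
tcp_rot: [3.14, -0.001, 0.638]
ft_force: [-0.5, 0.2, 5.8]
opening: 0.26
```

>>> drive_tool --commands '[{"dx": 0,"dy": 0,"dz": -1,"yaw": 0},{"dx": 0,"dy": 0,"dz": 0,"yaw": 0}]'

```text
t: 9.85
eef_pos: [597.9, -15.0, 65.4]
tcp_rot: [3.139, -0.002, 0.638]
ft_force: [-0.8, -0.3, 14.2]
opening: 0.264
```

Contact with the floor. I'll ease off and release.

>>> drive_tool --commands '[{"dx": 0,"dy": 0,"dz": 1.5,"yaw": 0},{"dx": 0,"dy": 0,"dz": 0,"yaw": 0},{"dx": 0,"dy": 0,"dz": 0,"yaw": 0}]'

```text
t: 10.1
eef_pos: [597.1, -14.9, 65.5]
tcp_rot: [3.141, -0.001, 0.638]
ft_force: [0.2, 0.4, 4.9]
opening: 0.263
```

>>> drive_tool --commands '[{"dx": 0,"dy": 0,"dz": 0,"yaw": 0},{"dx": 0,"dy": 0,"dz": 0,"yaw": 0},{"dx": 0,"dy": 0,"dz": 0,"yaw": 0},{"dx": 0,"dy": 0,"dz": 0,"yaw": 0},{"dx": 0,"dy": 0,"dz": 0,"yaw": 0}]' --grip 1

```text
t: 10.52
eef_pos: [596.6, -14.8, 64.9]
tcp_rot: [-3.141, 0.0, 0.638]
ft_force: [1.0, -0.2, -0.6]
opening: 0.555
```

>>> drive_tool --commands '[{"dx": 0,"dy": 0,"dz": 0,"yaw": 0},{"dx": 0,"dy": 0,"dz": 0,"yaw": 0},{"dx": 0,"dy": 0,"dz": 0,"yaw": 0},{"dx": 0,"dy": 0,"dz": 5,"yaw": 0},{"dx": 0,"dy": 0,"dz": 20,"yaw": 0}]'

```text
t: 10.93
eef_pos: [595.5, -14.7, 88.3]
tcp_rot: [-3.139, 0.003, 0.638]
ft_force: [-0.1, 1.0, 0.3]
opening: 0.911
```

```bash
python3 - <<'E'
from h import *
s=env.state();print(s['eef_pos'],s['ft_force'],s['opening'])
a=[env.read_camera(n)[:,:,::-1] for n in('wrist','scene')]
cv2.imwrite("pics/p2.png",np.vstack([cv2.resize(a[0],(400,300)),cv2.resize(a[1][120:270,180:380],(400,300))]))
E
```

```text
[595.50483982 -14.70694202  88.33473678] [-0.08884702  0.98569179  0.25683733] 0.9108647190872863
```

View pics/p2.png

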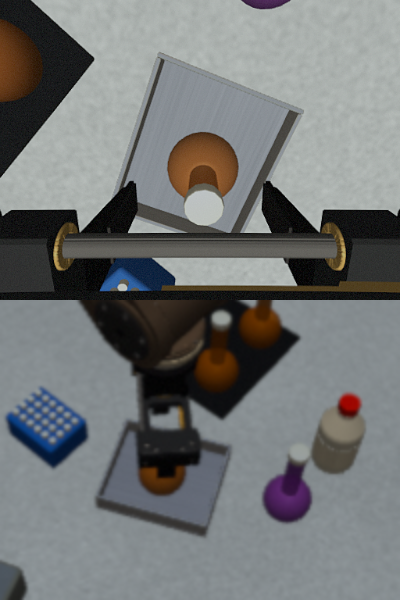

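>>> drive_tool --commands '[{"dx": 0,"dy": 0,"dz": 30,"yaw": 0},{"dx": 0,"dy": 0,"dz": 40,"yaw": 0},{"dx": 0,"dy": 0,"dz": 40,"yaw": 0},{"dx": -13,"dy": 20,"dz": 20,"yaw": 0},{"dx": -20,"dy": 32,"dz": 0,"yaw": 0}]'

```text
t: 11.45
eef_pos: [566.1, 35.9, 224.4]
tcp_rot: [3.136, -0.006, 0.636]
ft_force: [1.4, 0.5, -0.2]
opening: 1.001
```

>>> drive_tool --commands '[{"dx": -20,"dy": 32,"dz": 0,"yaw": 0},{"dx": -20,"dy": 32,"dz": 0,"yaw": 0},{"dx": -22,"dy": 33,"dz": 0,"yaw": 0},{"dx": -22,"dy": 20,"dz": 0,"yaw": 0},{"dx": -10,"dy": 0,"dz": 0,"yaw": 0}]'

```text
t: 11.87
eef_pos: [467.3, 156.9, 220.0]
tcp_rot: [-3.141, 0.0, 0.641]
ft_force: [0.3, -0.1, 0.5]
opening: 0.998
```

```bash
python3 - <<'E'
from h import *
c=cal('wrist');s=env.state();im=env.read_camera('wrist');cv2.imwrite("pics/w3.png",im[:,:,::-1])
print(s['t'],s['eef_pos'],s['tcp_rot'],s['opening'])
print(proj('wrist',[(470.1,183.9,141),(470.1,183.9,4+56)],c))
b=env.read_camera('top');cv2.imwrite("pics/t3.png",cv2.resize(b[150:300,100:320,::-1],None,fx=3,fy=3))
E
```

```text
11.8667 [467.25725809 156.90336919 220.0285746 ] [-3.14100607e+00  1.63070924e-04  6.41371568e-01] 0.9977686105561214
[[227.68537158 181.4166333 ]
 [234.14418378 160.807055  ]]
```

View pics/w3.png

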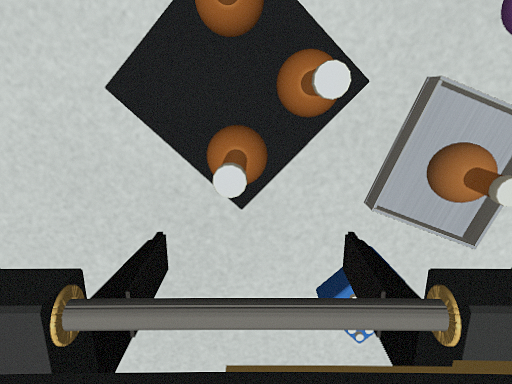

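View pics/t3.png

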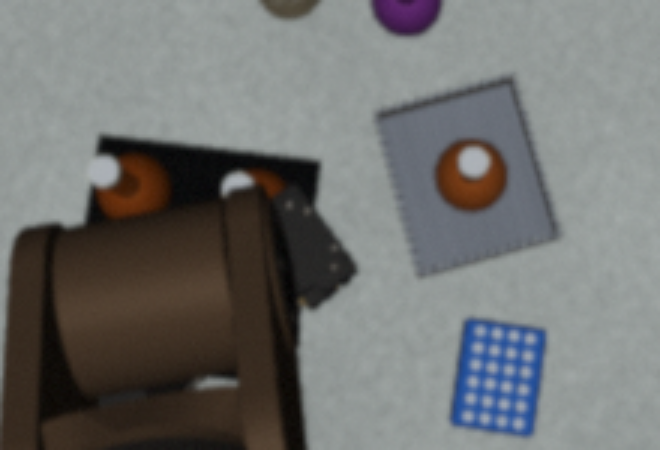

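>>> drive_tool --commands '[{"dx": 4,"dy": 26,"dz": 0,"yaw": 0},{"dx": 0,"dy": 0,"dz": -25,"yaw": 0},{"dx": 0,"dy": 0,"dz": -25,"yaw": 0},{"dx": 0,"dy": 0,"dz": -15,"yaw": 0},{"dx": 0,"dy": 0,"dz": 0,"yaw": 0}]'

```text
t: 12.38
eef_pos: [473.7, 179.0, 152.4]
tcp_rot: [-3.14, 0.004, 0.637]
ft_force: [0.3, -0.8, -0.2]
opening: 1.001
```

```bash
python3 - <<'E'
from h import *
s=env.state();im=env.read_camera('wrist');cv2.imwrite("pics/w4.png",im[:,:,::-1])
print(s['t'],s['eef_pos'],s['tcp_rot'],s['opening'])
print(proj('wrist',[(470.1,183.9,141),(471,182.7,141)]))
E
```

```text
12.3833 [473.67127382 179.04966725 152.36933989] [-3.14011869  0.00401068  0.63722476] 1.001367315222613
[[243.43352651 241.7093228 ]
 [246.04068258 241.6958642 ]]
```

View pics/w4.png

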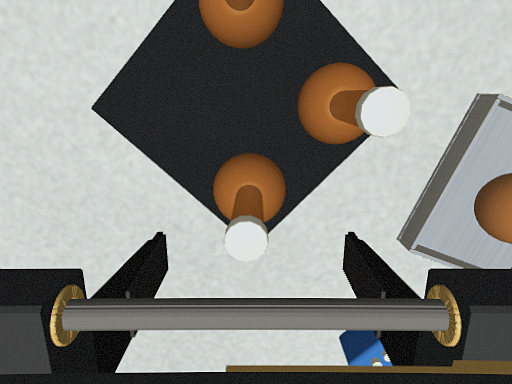

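>>> drive_tool --commands '[{"dx": -3,"dy": 4,"dz": 0,"yaw": 0},{"dx": 0,"dy": 0,"dz": -25,"yaw": 0},{"dx": 0,"dy": 0,"dz": -30,"yaw": 0},{"dx": 0,"dy": 0,"dz": -15,"yaw": 0},{"dx": 0,"dy": 0,"dz": 0,"yaw": 0}]'

```text
t: 12.85
eef_pos: [470.4, 183.9, 83.8]
tcp_rot: [-3.141, 0.002, 0.638]
ft_force: [0.7, 0.4, -0.3]
opening: 0.999
```

>>> drive_tool --commands '[{"dx": 0,"dy": 0,"dz": -8,"yaw": 0},{"dx": 0,"dy": 0,"dz": 0,"yaw": 0}]'

```text
t: 13.02
eef_pos: [471.3, 184.2, 77.6]
tcp_rot: [3.141, -0.001, 0.638]
ft_force: [-0.1, -0.9, 0.8]
opening: 1.001
```

>>> drive_tool --commands '[{"dx": 0,"dy": 0,"dz": 0,"yaw": 0},{"dx": 0,"dy": 0,"dz": 0,"yaw": 0},{"dx": 0,"dy": 0,"dz": 0,"yaw": 0},{"dx": 0,"dy": 0,"dz": 0,"yaw": 0},{"dx": 0,"dy": 0,"dz": 0,"yaw": 0}]' --grip 0

```text
t: 13.43
eef_pos: [470.9, 184.2, 77.6]
tcp_rot: [3.141, -0.001, 0.638]
ft_force: [0.5, 0.2, -0.3]
opening: 0.703
```

>>> drive_tool --commands '[{"dx": 0,"dy": 0,"dz": 0,"yaw": 0},{"dx": 0,"dy": 0,"dz": 0,"yaw": 0},{"dx": 0,"dy": 0,"dz": 0,"yaw": 0},{"dx": 0,"dy": 0,"dz": 0,"yaw": 0},{"dx": 0,"dy": 0,"dz": 0,"yaw": 0}]'

```text
t: 13.85
eef_pos: [470.8, 184.2, 77.1]
tcp_rot: [3.142, 0.0, 0.638]
ft_force: [-0.1, 0.4, 0.4]
opening: 0.363
```

>>> drive_tool --commands '[{"dx": 0,"dy": 0,"dz": 0,"yaw": 0},{"dx": 0,"dy": 0,"dz": 0,"yaw": 0},{"dx": 0,"dy": 0,"dz": 0,"yaw": 0},{"dx": 0,"dy": 0,"dz": 0,"yaw": 0},{"dx": 0,"dy": 0,"dz": 0,"yaw": 0}]'

```text
t: 14.27
eef_pos: [470.8, 184.2, 77.2]
tcp_rot: [3.141, -0.0, 0.638]
ft_force: [-0.2, -0.3, -0.6]
opening: 0.251
```

>>> drive_tool --commands '[{"dx": 0,"dy": 0,"dz": 5,"yaw": 0},{"dx": 0,"dy": 0,"dz": 15,"yaw": 0},{"dx": 0,"dy": 0,"dz": 30,"yaw": 0},{"dx": 0,"dy": 0,"dz": 35,"yaw": 0},{"dx": 0,"dy": 0,"dz": 35,"yaw": 0}]'

```text
t: 14.68
eef_pos: [470.2, 184.0, 198.5]
tcp_rot: [-3.141, 0.001, 0.638]
ft_force: [0.7, 0.2, -1.7]
opening: 0.25
```

>>> drive_tool --commands '[{"dx": 0,"dy": 0,"dz": 35,"yaw": 0},{"dx": 0,"dy": -20,"dz": 12,"yaw": 0},{"dx": 2,"dy": -35,"dz": 0,"yaw": 0},{"dx": 2,"dy": -40,"dz": 0,"yaw": 0},{"dx": 2,"dy": -41,"dz": 0,"yaw": 0}]'

```text
t: 15.1
eef_pos: [476.3, 47.2, 244.9]
tcp_rot: [3.141, -0.001, 0.64]
ft_force: [1.7, -0.5, -1.3]
opening: 0.252
```

>>> drive_tool --commands '[{"dx": 2,"dy": -41,"dz": 0,"yaw": 0},{"dx": 2,"dy": -41,"dz": 0,"yaw": 0},{"dx": 2,"dy": -41,"dz": 0,"yaw": 0},{"dx": 2,"dy": -41,"dz": 0,"yaw": 0},{"dx": 2,"dy": -41,"dz": 0,"yaw": 0}]'

```text
t: 15.52
eef_pos: [486.2, -158.8, 244.6]
tcp_rot: [3.141, -0.0, 0.638]
ft_force: [1.7, 1.4, -0.8]
opening: 0.258
```

>>> drive_tool --commands '[{"dx": 2,"dy": -41,"dz": 0,"yaw": 0},{"dx": 0,"dy": -41,"dz": 0,"yaw": 0},{"dx": 0,"dy": -35,"dz": 0,"yaw": 0},{"dx": 0,"dy": -25,"dz": 0,"yaw": 0},{"dx": 0,"dy": -8,"dz": 0,"yaw": 0}]'

```text
t: 15.93
eef_pos: [488.2, -310.2, 244.0]
tcp_rot: [3.141, 0.0, 0.636]
ft_force: [-1.2, -0.0, -1.5]
opening: 0.253
```

>>> drive_tool --commands '[{"dx": 0,"dy": 0,"dz": 0,"yaw": 0},{"dx": 0,"dy": 0,"dz": 0,"yaw": 0}]'

```text
t: 16.1
eef_pos: [488.5, -306.1, 244.0]
tcp_rot: [-3.141, -0.0, 0.638]
ft_force: [-0.1, 0.2, -1.1]
opening: 0.25
```

```bash
python3 - <<'E'
from h import *
s=env.state();im=env.read_camera('wrist')[:,:,::-1]
b=env.read_camera('scene')[200:320,90:250,::-1]
cv2.imwrite("pics/w5.png",np.vstack([cv2.resize(im,(400,300)),cv2.resize(b,(400,300))]))
print(s['t'],s['eef_pos'],s['tcp_rot'],s['opening'],s['ft_force'])
E
```

```text
16.1 [ 488.51346564 -306.10269483  244.02933957] [-3.14071039e+00 -1.87576874e-05  6.37983094e-01] 0.25036032193598173 [-0.08402124  0.17363413 -1.07518581]
```

View pics/w5.png

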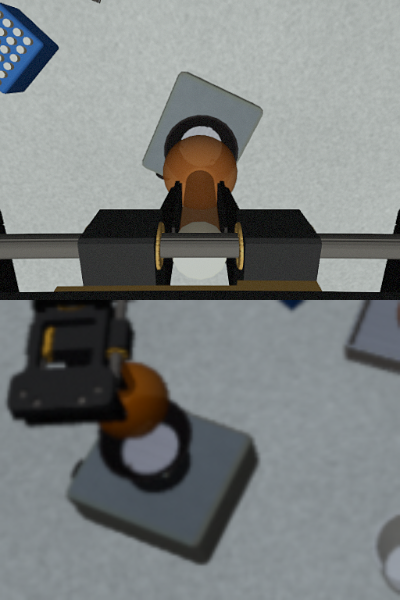

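>>> drive_tool --commands '[{"dx": 0,"dy": -3,"dz": -10,"yaw": 0},{"dx": 0,"dy": 0,"dz": -15,"yaw": 0},{"dx": 0,"dy": 0,"dz": -15,"yaw": 0},{"dx": 0,"dy": 0,"dz": -10,"yaw": 0},{"dx": 0,"dy": 0,"dz": 0,"yaw": 0}]'

```text
t: 16.62
eef_pos: [488.2, -308.6, 191.9]
tcp_rot: [-3.138, 0.001, 0.639]
ft_force: [-0.3, -0.0, -1.6]
opening: 0.255
```

>>> drive_tool --commands '[{"dx": 0,"dy": 0,"dz": -5,"yaw": 0},{"dx": 0,"dy": 0,"dz": -5,"yaw": 0},{"dx": 0,"dy": 0,"dz": 0,"yaw": 0}]'

```text
t: 16.87
eef_pos: [488.7, -309.6, 183.7]
tcp_rot: [-3.141, 0.0, 0.639]
ft_force: [0.3, -0.0, -1.5]
opening: 0.25
```

```bash
python3 - <<'E'
from h import *
s=env.state();im=env.read_camera('wrist')[:,:,::-1]
cv2.imwrite("pics/w6.png",im)
print(s['t'],s['eef_pos'],s['tcp_rot'],s['opening'],s['ft_force'])
E
```

```text
16.8667 [ 488.72638028 -309.63008678  183.66970027] [-3.14127960e+00  1.22607016e-04  6.38574283e-01] 0.250238303118943 [ 0.34836725 -0.02062335 -1.51208817]
```

View pics/w6.png

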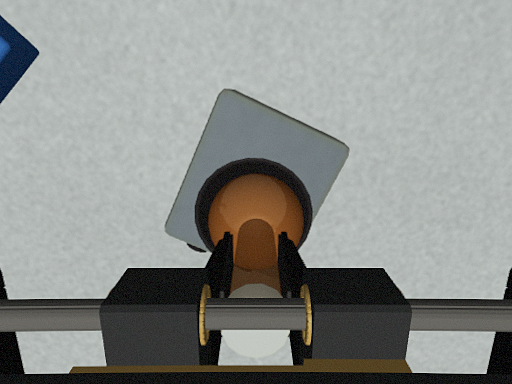

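>>> drive_tool --commands '[{"dx": 0,"dy": 0,"dz": -4,"yaw": 0},{"dx": 0,"dy": 0,"dz": -3,"yaw": 0},{"dx": 0,"dy": 0,"dz": 0,"yaw": 0}]'

```text
t: 17.17
eef_pos: [488.6, -309.7, 176.9]
tcp_rot: [-3.141, 0.0, 0.638]
ft_force: [-1.3, 1.3, 1.0]
opening: 0.251
```

>>> drive_tool --commands '[{"dx": 0,"dy": 0,"dz": -2,"yaw": 0},{"dx": 0,"dy": 0,"dz": -2,"yaw": 0},{"dx": 0,"dy": 0,"dz": 0,"yaw": 0}]'

```text
t: 17.42
eef_pos: [488.7, -309.8, 173.1]
tcp_rot: [-3.142, 0.0, 0.638]
ft_force: [-1.1, 0.8, 3.9]
opening: 0.25
```

>>> drive_tool --commands '[{"dx": 0,"dy": 0,"dz": -2,"yaw": 0},{"dx": 0,"dy": 0,"dz": -2,"yaw": 0},{"dx": 0,"dy": 0,"dz": 0,"yaw": 0}]'

```text
t: 17.67
eef_pos: [488.7, -309.7, 169.1]
tcp_rot: [3.142, -0.0, 0.638]
ft_force: [-1.2, 2.2, 5.5]
opening: 0.252
```

>>> drive_tool --commands '[{"dx": -0.7,"dy": 1,"dz": -2,"yaw": 0},{"dx": 0,"dy": 0,"dz": -2,"yaw": 0},{"dx": 0,"dy": 0,"dz": -1,"yaw": 0},{"dx": 0,"dy": 0,"dz": 0,"yaw": 0}]'

```text
t: 18.0
eef_pos: [488.4, -309.0, 164.5]
tcp_rot: [3.14, -0.0, 0.638]
ft_force: [-1.2, 2.7, 8.5]
opening: 0.25
```

>>> drive_tool --commands '[{"dx": 0,"dy": 0,"dz": -2,"yaw": 0},{"dx": 0,"dy": 0,"dz": -1,"yaw": 0},{"dx": 0,"dy": 0,"dz": 0,"yaw": 0},{"dx": 0,"dy": 0,"dz": 0,"yaw": 0}]'

```text
t: 18.33
eef_pos: [488.5, -309.1, 161.9]
tcp_rot: [3.14, -0.001, 0.638]
ft_force: [-1.3, 2.3, 9.9]
opening: 0.252
```

>>> drive_tool --commands '[{"dx": -0.5,"dy": 1,"dz": -1,"yaw": 0},{"dx": 0,"dy": 0,"dz": -1,"yaw": 0},{"dx": 0,"dy": 0,"dz": 0,"yaw": 0},{"dx": 0,"dy": 0,"dz": 0,"yaw": 0}]'

```text
t: 18.67
eef_pos: [488.3, -308.4, 160.1]
tcp_rot: [3.139, -0.001, 0.638]
ft_force: [-0.5, 0.9, 11.0]
opening: 0.25
```

>>> drive_tool --commands '[{"dx": 0,"dy": 0,"dz": 0,"yaw": 0},{"dx": 0,"dy": 0,"dz": 0,"yaw": 0},{"dx": 0,"dy": 0,"dz": 0,"yaw": 0},{"dx": 0,"dy": 0,"dz": 0,"yaw": 0}]'

```text
t: 19.0
eef_pos: [488.3, -308.4, 160.2]
tcp_rot: [3.139, -0.001, 0.638]
ft_force: [-0.7, 0.7, 11.0]
opening: 0.248
```

```bash
python3 - <<'E'
from h import *
s=env.state();im=env.read_camera('wrist')[:,:,::-1]
b=env.read_camera('scene')[:,:,::-1]
cv2.imwrite("pics/w7.png",np.vstack([cv2.resize(im,(400,300)),cv2.resize(b[200:320,90:250],(400,300))]))
cv2.imwrite("pics/s7.png",b)
t=env.read_camera('top')[:,:,::-1];cv2.imwrite("pics/t7.png",t)
print(s['t'],s['eef_pos'],s['tcp_rot'],s['opening'],s['ft_force'])
print(proj('wrist',[(488.2,-309,105-15)]),env.place_of('cradle_ring','wrist'))
E
```

```text
19.0 [ 488.25469549 -308.36350173  160.17302081] [ 3.13881259e+00 -6.83373431e-04  6.38430978e-01] 0.24842553261122172 [-0.71583338  0.69357741 10.96758858]
[[254.81904025 209.43407649]] []
```

View pics/w7.png

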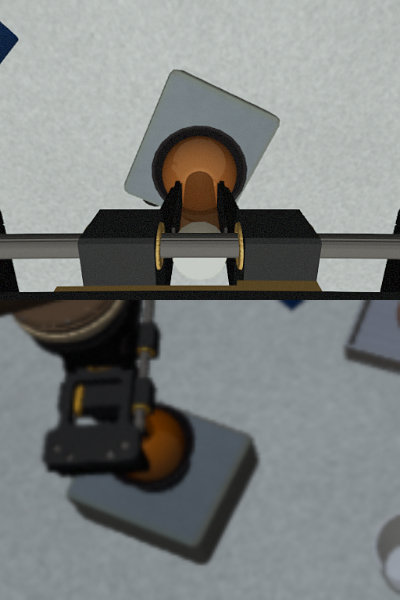

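View pics/t7.png

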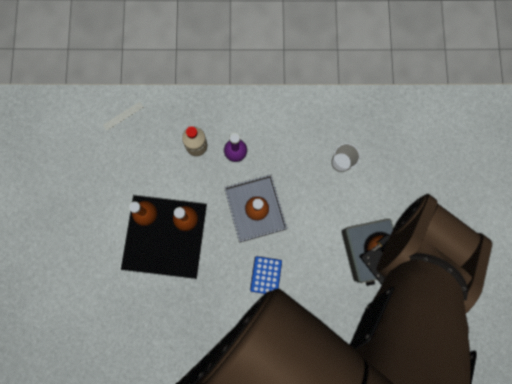

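View pics/s7.png

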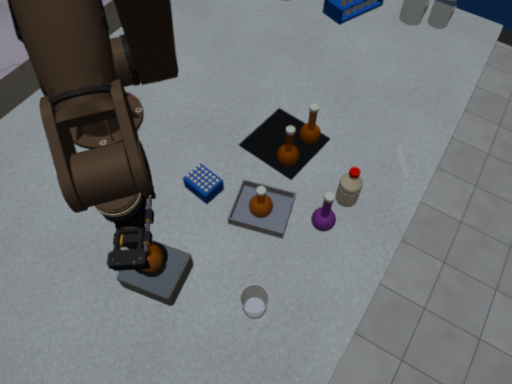

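The pictures show the short flask upright in the tray at top (258,207). The two long flasks and the bystanders stand where they started. The held flask sits in the ring at wrist (255,209), and force and TCP height both suggest about 15 mm of travel. I'll hand in now.

```bash
python3 -c "
from cell import env
print(env.job_done());s=env.state();print(s['t'],s['eef_pos'],s['ft_force'])"
```

```text
the job is handed in; nothing more can be done
None
the job is handed in; nothing more can be done
```

I set the short-necked flask upright near the middle of the steel tray and let go of it. I then seated the long-necked flask from the near right of the mat in the mixer's ring. It was handed in at about 19 s of the 51 s, still gripped and pressed down. The hand-in reports no verdict.

**Press:** The wrist force was 11.0 N upward and steady, which is about 12.3 N on the cradle with the flask's weight added. By spring force and TCP height that is about 15 mm of the 18 mm travel. Both are inferred; I had no direct reading of the cradle.

**Centring:** The TCP was within about 1 mm of the measured ring centre, with about 1 N of side force left. I judged the held flask upright only from the tool's orientation and the wrist view.

**Everything else:** The last pictures show the short flask upright in the tray. The other two long flasks and the bystanders look unmoved.

**Checks that failed or disagreed:**
- The network did not find the ring in the last wrist picture, because the flask hides it. I checked that view by eye.
- Before that, the ring position from the top and wrist cameras differed by 1–2 mm.
- The first move call was refused because a row was too long; nothing moved.

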